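# Re-set the tray stop of a sowing line to its spring gauge, slack taken up

## Task

Nobody knows how the green tray stop on the sowing rail was last set, so set it afresh by feel: its black post is the handle, and it has slack. Draw the stop back until its rear edge reaches the yellow line, then bring it forward until it pushes the gauge's plunger in to the middle of the green band, about 5 mm, always coming from behind: once it bears on the gauge, do not pull it back, and let go with the post's slack still taken up forward. Never drive the plunger near the end of its stroke, and leave the other things on the bench where they are.

Things in the scene. Friction and masses are not known exactly. Their poses are not given: they have to be found in the camera images.
- rail: Aluminium bed 100 (x) x 300 (y) x 20 mm (z) fixed on the bench; origin at the centre of its underside, on the bench top. The stop slides along the rail's y axis, x = 0: +y is forward, towards the gauge at that end; -y is back. A grey end block 48 mm high stands at y = -134 to -150 mm.
- line_mid (a point): Middle of the yellow line across the rail's top, at x = 0, y = -75 mm in the rail frame, 20 mm above the bench top.
- stop: Green block 80 (x) x 60 (y) x 28 mm (z) on the rail, axes as the rail's; origin under its centre, 22 mm above the bench top. Its rear edge (30 mm behind the origin) is on the yellow line with the origin at y = -45 mm in the rail frame. Travel y = -68 to +45 mm; starts at -20 to +12. About 10 N slides it either way; it stays where left, also against the gauge's spring.
- stop_front (a point): Centre of the stop's front face, which meets the gauge's plunger: 30 mm ahead (+y) of the stop's origin, 36 mm above the bench top.
- post_grip (a point): On the axis of the black round post (20 mm diameter, orange top, 50 to 105 mm above the bench) on the stop; this point is 85 mm up. The post has 12 mm slack along y: it moves easily (1 N) from 6 mm behind to 6 mm ahead of the stop's origin, and carries the stop only at the ends. Slack is taken up forward when it stands about 6 mm ahead (over 3 mm counts).
- gauge: Spring gauge on the rail's +y end: blue bracket 60 mm wide, top 60 mm above the bench, at y = 127 to 143 mm in the rail frame. Origin on the plunger's axis at x = 0, y = 115 mm, 38 mm up. A brass collar (28 mm diameter, 26 mm long), screwed out by an amount that is not reported, carries a steel plunger that points to the stop (-y).
- gauge_tip_mid (a point): Mean place of the free plunger's ball tip, 52 mm ahead of the rail's origin; the true tip is up to 8 mm ahead or behind, so the stop meets it with its origin at y = 14 to 30 mm: feel for it. It resists with 2 N at first touch plus 0.6 N per mm, through 15 mm. A green band on it is half inside the collar at 5 mm (5 N; 3.8 to 6.2 N will do). It must never reach 10 N (13 mm).
- clay_pot: Small terracotta pot, 70 mm across, 65 mm high, beside the rail, origin under its centre; bystander
- bench_brush: Bench brush 200 mm long lying beside the rail on the robot's side; bystander
- mister: White bottle with red cap, 72 mm across, 190 mm high, origin under its centre; bystander
- seed_jar: Amber seed jar, 68 mm across, 80 mm high, origin under its centre; bystander
- label_bin: Yellow open bin 130 x 190 x 70 mm, origin under its centre; bystander
- dibber: Wooden dibber standing on its 44 mm wide head, 120 mm high, origin under its centre; bystander

How it is judged:
On the way:
1. the stop's rear edge is drawn back to the yellow line, clear of the gauge (y of stop in the frame of rail below -0.041 m and contact force between stop and gauge below 0.1 N), for 0.1 s.
At the end, for the whole second after the job is handed in: the stop stands still against the gauge with the plunger pressed to its green band (it presses on the stop with 3.8 to 6.2 N, 3 to 7 mm), and the post rests more than 3 mm ahead of the stop's origin, at the forward end of its slack (contact force between stop and gauge between 3.8 and 6.2 N and y of post_grip in the frame of stop above 0.003 m and linear speed of stop below 0.003 m/s); the robot touches nothing.
It fails at once if the plunger is driven towards the end of its stroke (10 N or more on the gauge) (contact force between stop and gauge above 10 N).
It fails at once if the stop is pulled back while it bears on the gauge (the post at the rear end of its slack with over 1 N on the gauge) (contact force between stop and gauge above 1 N and y of post_grip in the frame of stop below -0.004 m).
It fails at once if a bystander is moved by more than 30 mm (distance of any of clay_pot, bench_brush, mister, seed_jar, label_bin, dibber from where it was at the start of the episode above 0.03 m).
It also fails if it takes over 72 s, if anything falls off the work surface, if the arm or the gripper's body presses on something with over 40 N, if the wrist force passes 120 N, or if a joint passes its speed limit or range.

## Robot

A 7-joint arm with a two-finger parallel gripper is mounted at the origin on the work surface. World frame = base frame: x ahead of the robot, y to its left, z up, the work surface at z = 0. Lengths are in m, angles in rad, forces in N, time in s.
With the tool pointing down it reaches from about 0.4 to 0.85 m from the base axis. Payload 4.5 kg.
Tool frame: the origin (TCP) lies where the fingers leave the gripper's body, on its centre line; the fingertips stand 64 mm ahead of it and the grasp point (between the pads) lies 45 mm ahead of it; z points along the fingers, y is the line along which they close (so a half turn about z gives the same grasp; the last joint's range is limited). The gripper opens to 88 mm and grips with 3 to 60 N. Pads are 18 mm wide; open, the fingers measure 123 mm over their backs; the gripper's body (75 mm by 187 mm) begins 45 mm behind the grasp point.
Start: joints at [-1.069, 0.689, -0.195, 1.565, 0.157, 0.902, -0.215], TCP at [0.282, 0.558, 0.303] pointing down, gripper open.
Joint ranges: [-3.01, 3.01], [-0.46, 2.08], [-1.47, 1.51], [0.13, 2.56], [-1, 4.14], [0.04, 2.09], [-2.66, 2.66]. Speed limits (rad/s): [2.57, 2.57, 3.14, 3.14, 3.14, 3.14, 3.14].

## Interface

Orientations are given as a unit quaternion [x, y, z, w].
In Python, from plant import r gives the robot as it stands.
- The arm moves only by the tool play_rows, never from a script. Its arguments are lists of equal length, an entry for each row: "translation": the shift along the tool's x, y, z in m, a list of three; "delta_rot": the turn, a rotation vector about the tool's x, y, z in degrees, a list of three; "grip": the opening, from -1 (shut) to 1 (fully open). In form: {"translation": [[x, y, z], ...], "delta_rot": [[rx, ry, rz], ...], "grip": [grip, ...]}. A call has 1 to 20 rows; each row shifts and turns the commanded pose from where the row before left it, along the tool's axes as they then stand; what a row does not reach is not made up. A row lasts 1/8 s, in which the tool goes at most 62.5 mm and 10.7 degrees, less where a joint would pass 70% of its speed; a pose out of reach is approached as far as the arm can. A call with a gripper value outside its range is refused whole. The fingers move at their own pace and stop on an object; "squeeze" is the grip in N (left out, the last holds). Time passes only in rows, so rows that do not move let the fingers close. It gives the time, the measured TCP pose, the force, the opening and the grip force at its end, in the units of the state.
- r.get_state(): the state, without advancing time (a new reading comes with each control period).
- r.snapshot(name): name is "side" or "top" or "wrist"; returns the picture (384x512x3 uint8, blue, green, red); there is no depth.
- r.get_calibration(name): a dict with "intrinsics" (3x3 intrinsics, pixels), "k1" (the pictures are not rectified: a ray, as slopes to the right and down, at radius r is drawn at 1 + k1 r^2 times it, then the intrinsics apply), "eye" and "rotation" of the camera in the world. Camera axes: x right, y up, looking along -z (the intrinsics and any distortion apply to the point x, -y, -z); pixel columns grow to the right and rows downward; lengths in m; the calibration is good to about 2 mm. A picture is of the moment at which its call begins: read the wrist's pose just before it. get_calibration takes no time and is no camera call; for the wrist camera it gives the pose at the moment of the call.
- r.finish_job(): hands the job in; it is judged then, once.
Trained networks look in the newest picture that a camera, given by its name, has taken for a name from the list of things; names that differ only in an ending like _2 or _b are one class to them, and where a whole thing is asked for, a point or a joint stands for the part that bears it (a point fixed in the world has none). Each returns a list of dicts, best first, with "confidence" (0 to 1); they miss things now and then, are a little off and sometimes report something else, mostly with a low value. They report only what shows in the picture. A call takes as long as a camera call.
- r.look_for(camera, target): "point" ([x, y, z] in m, in world coordinates, good to about 4 mm: the middle of the surface that is visible of it).
- r.silhouettes(camera, target): "pixels" (384x512 bool, what is visible of it).
The state is a dict: "clock": time; "q": joint angles; "qd": joint speeds; "joint_torque": joint torques, N m; "tool_pos": TCP position; "eef_rot": TCP orientation; "contact_force": force on the tool from outside, world axes, zero at the start; "moment": the same for the moment, N m; "opening": opening from 0.0 (shut) to 1.0 (fully open); "finger_force": force on a finger pad.
Only numpy, scipy, OpenCV 4.12 (cv2) and the standard library are available. Lean on these libraries where they do the work, as an engineer would, in place of code of your own. Each camera call takes 0.05 s, during which the arm holds its last target. There are 200 camera calls.

## Working session

There is one attempt and no reset: what is moved stays moved. The work goes in short steps, Python scripts to look and compute and a tool call to move; the robot and the scene stay as the last step left them, time stands still between calls to the robot, and variables do not carry over. Pictures are saved under pics/ and viewed, at most 10 in all, crops included, and the job is handed in when it is done.

Besides the shell and the picture viewer there is one more tool, called after ">>>" by a JSON object that holds its "name" and its "arguments". play_rows: Moves the arm, as the interface text tells. Its arguments: {"type":"object","properties":{"translation":{"type":"array","items":{"type":"array","items":{"type":"number"}}},"delta_rot":{"type":"array","items":{"type":"array","items":{"type":"number"}}},"grip":{"type":"array","items":{"type":"number"}},"squeeze":{"type":"number"}},"required":["translation","delta_rot","grip"]}

```bash
mkdir -p pics; cat > h.py <<'E'
import numpy as np, cv2
from plant import r
from scipy.spatial.transform import Rotation as R
def st():
    s=r.get_state(); print('t',s['clock'],'pos',np.round(s['tool_pos'],4),'q',np.round(s['eef_rot'],4),'F',np.round(s['contact_force'],2),'op',round(s['opening'],3),'ff',s['finger_force']); return s
def look(c,t,n=2):
    o=r.look_for(c,t)
    for d in o[:n]: print(c,t,np.round(d['point'],4),round(d['confidence'],2))
    return o
def ray(c,uv,cal=None):
    cal=cal or r.get_calibration(c); K=np.array(cal['intrinsics'],float)
    p=np.linalg.solve(K,np.array([uv[0],uv[1],1.])); s=p[:2].copy()
    for _ in range(20): s=p[:2]/(1+cal['k1']*(s@s))
    d=np.array(cal['rotation'])@np.array([s[0],-s[1],-1.]); return np.array(cal['eye']),d/np.linalg.norm(d)
def atz(c,uv,z,cal=None):
    e,d=ray(c,uv,cal); return e+d*(z-e[2])/d[2]
E
python3 - <<'E'
from h import *
st()
print({k:np.round(v,3).tolist() for k,v in r.get_calibration('top').items()})
for c in ['side','top']:
    cv2.imwrite(f'pics/{c}0.png',r.snapshot(c))
    for t in ['rail','line_mid','stop','stop_front','post_grip','gauge','gauge_tip_mid']: look(c,t,1)
for t in ['clay_pot','bench_brush','mister','seed_jar','label_bin','dibber']: look('top',t,1)
E
```

```text
t 0.0 pos [0.2816 0.5574 0.3019] q [ 2.317e-01  9.728e-01 -9.000e-04 -2.000e-04] F [ 0.18 -0.17 -0.32] op 0.999 ff 0.0
{'intrinsics': [[445.791, 0.0, 255.552], [0.0, 445.791, 190.426], [0.0, 0.0, 1.0]], 'k1': -0.021, 'eye': [0.366, 0.019, 1.332], 'rotation': [0.036, -0.046, -0.697, 0.714]}
side rail [ 0.5156 -0.108   0.0262] 0.76
side line_mid [ 0.5169 -0.1058  0.0286] 0.67
side stop [ 0.5186 -0.1034  0.0492] 0.57
side stop_front [ 0.5247 -0.1057  0.049 ] 0.78
side post_grip [ 0.5249 -0.0974  0.0815] 0.54
side gauge [0.5109 0.0412 0.0485] 0.55
side gauge_tip_mid [0.507  0.0422 0.0467] 0.58
top rail [ 0.5258 -0.0822  0.0192] 0.73
top line_mid [ 0.5258 -0.0823  0.0208] 0.95
top stop [ 0.5302 -0.097   0.0482] 0.91
top stop_front [ 0.5272 -0.0941  0.0468] 0.8
top post_grip [ 0.5287 -0.09    0.0985] 0.58
top gauge [0.5187 0.0439 0.0493] 0.81
top gauge_tip_mid [0.5164 0.0409 0.0531] 0.67
top clay_pot [ 0.6711 -0.173   0.0292] 0.58
top bench_brush [ 0.4155 -0.053   0.0201] 0.72
top mister [0.4885 0.4402 0.1219] 0.64
top seed_jar [0.306  0.4102 0.0807] 0.93
top label_bin [ 0.5126 -0.4531  0.0028] 0.87
top dibber [ 0.3079 -0.4387  0.0303] 0.61
```

View pics/top0.png

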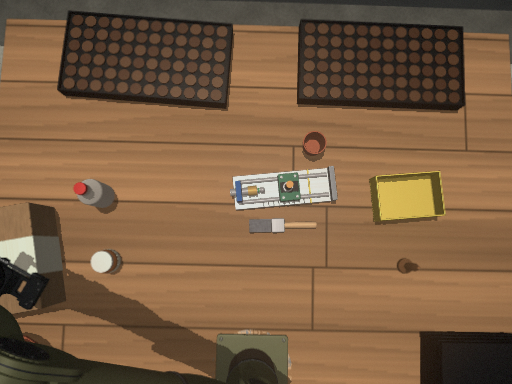

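View pics/side0.png

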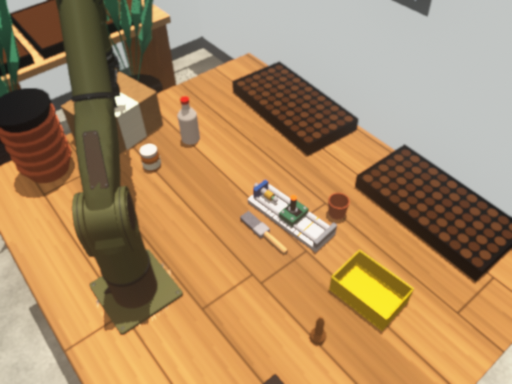

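```bash
sed -i "s/np.array(cal\['rotation'\])@/R.from_quat(cal['rotation']).apply(/; s/np.array(\[s\[0\],-s\[1\],-1.\]);/np.array([s[0],-s[1],-1.]));/" h.py
python3 - <<'E'
from h import *
im=r.snapshot('top')
cv2.imwrite('pics/topc.png',cv2.resize(im[155:245,220:350],None,fx=6,fy=6,interpolation=cv2.INTER_CUBIC))
for t in ['rail','stop','post_grip','gauge']:
    o=r.silhouettes('top',t)
    m=o[0]['pixels']; ys,xs=np.nonzero(m); rc=cv2.minAreaRect(np.c_[xs,ys].astype(np.float32))
    print(t,o[0]['confidence'],m.sum(),rc)
    z={'rail':.02,'stop':.05,'post_grip':.105,'gauge':.05}[t]
    for b in cv2.boxPoints(rc): print(np.round(atz('top',b,z),4))
c=r.get_calibration('wrist'); print(c)
E
```

```text
rail 0.59 3502 ((282.8033447265625, 188.31214904785156), (34.8116455078125, 106.21695709228516), 84.05313110351562)
[0.5584 0.0832 0.02  ]
[ 0.5999 -0.2316  0.02  ]
[ 0.496  -0.2426  0.02  ]
[0.4557 0.0694 0.02  ]
stop 0.79 573 ((288.6178283691406, 186.61920166015625), (28.369577407836914, 20.884614944458008), 83.9909896850586)
[ 0.5662 -0.0592  0.05  ]
[ 0.5742 -0.1197  0.05  ]
[ 0.4918 -0.1293  0.05  ]
[ 0.484  -0.0692  0.05  ]Traceback (most recent call last):
  File "<stdin>", line 6, in <module>
IndexError: list index out of range
```

View pics/topc.png

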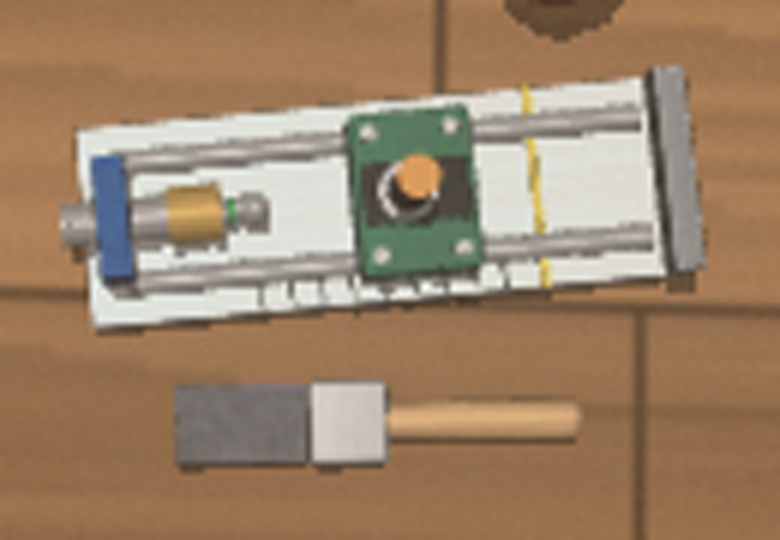

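```bash
cat >> h.py <<'E'
def plan(p,yaw_y=None):
    "tool-frame shift to world p; turn about tool z (deg) to bring tool y to yaw_y deg; shift as before the turn"
    s=r.get_state(); Q=R.from_quat(s['eef_rot']); print('shift',np.round(Q.inv().apply(np.array(p)-s['tool_pos']),4))
    m=Q.as_matrix(); a=np.degrees(np.arctan2(m[1,1],m[0,1])); print('tool y at',round(a,2),'z',np.round(m[:,2],4))
    if yaw_y is not None: print('turn',round(-(yaw_y-a),2))
E
python3 - <<'E'
from h import *
print('post z.105',atz('top',(289.7,184.5),.105))
c=r.get_calibration('wrist'); s=r.get_state()
Q=R.from_quat(s['eef_rot']); print(Q.inv().apply(np.array(c['eye'])-s['tool_pos']),(Q.inv()*R.from_quat(c['rotation'])).as_matrix().round(3),c['intrinsics'])
plan([.53,-.09,.30],97.5)
E
```

```text
post z.105 [ 0.52788448 -0.09238281  0.105     ]
[ 0.06867591 -0.00023278 -0.08251082] [[ 0.001  0.964  0.267]
 [ 1.    -0.001 -0.002]
 [-0.001  0.267 -0.964]] [[267.50767371   0.         256.05428035]
 [  0.         267.50767371 197.13102344]
 [  0.           0.           1.        ]]
shift [-0.5136 -0.4664  0.0027]
tool y at 63.2 z [ 0.e+00  1.e-04 -1.e+00]
turn -34.3
```

>>> {"name": "play_rows", "arguments": {"translation": [[-0.0367,-0.0333,0],[-0.0367,-0.0333,0],[-0.0367,-0.0333,0],[-0.0367,-0.0333,0],[-0.0367,-0.0333,0],[-0.0367,-0.0333,0],[-0.0367,-0.0333,0],[-0.0367,-0.0333,0],[-0.0367,-0.0333,0],[-0.0367,-0.0333,0],[-0.0367,-0.0333,0],[-0.0367,-0.0333,0],[-0.0367,-0.0333,0],[-0.0367,-0.0333,0],[0,0,0],[0,0,0],[0,0,0],[0,0,0],[0,0,0]], "delta_rot": [[0,0,0],[0,0,0],[0,0,0],[0,0,0],[0,0,0],[0,0,0],[0,0,0],[0,0,0],[0,0,0],[0,0,0],[0,0,0],[0,0,0],[0,0,0],[0,0,0],[0,0,-8.6],[0,0,-8.6],[0,0,-8.6],[0,0,-8.5],[0,0,0]], "grip": [1,1,1,1,1,1,1,1,1,1,1,1,1,1,1,1,1,1,1], "squeeze": 30}}

```text
clock: 3.68
tool_pos: [0.5302, -0.0901, 0.3027]
eef_rot: [-0.064, 0.998, 0.0, 0.0]
contact_force: [-0.6, 0.5, 0.9]
opening: 0.998
finger_force: 0.0
```

```bash
python3 - <<'E'
from h import *
st()
cv2.imwrite('pics/w1.png',r.snapshot('wrist'))
for t in ['rail','stop','post_grip','gauge','line_mid','gauge_tip_mid']: look('wrist',t,1)
for c in ['side','top']: look(c,'post_grip',1)
plan([.53,-.09,.13],97.5)
E
```

```text
t 3.675 pos [ 0.5302 -0.0901  0.3027] q [-6.450e-02  9.979e-01  2.000e-04  1.000e-04] F [-0.58  0.51  0.89] op 0.998 ff 0.0
wrist rail [ 0.5235 -0.0852  0.0292] 0.63
wrist stop [ 0.5254 -0.1011  0.0509] 0.76
wrist post_grip [ 0.5261 -0.0932  0.1089] 0.58
wrist gauge [0.5153 0.0415 0.0508] 0.86
wrist line_mid [ 0.5248 -0.0869  0.0246] 0.65
wrist gauge_tip_mid [0.512  0.039  0.0488] 0.93
side post_grip [ 0.5249 -0.0974  0.0815] 0.54
top post_grip [ 0.527  -0.0885  0.0968] 0.55
shift [ 2.000e-04 -1.000e-04  1.727e-01]
tool y at 97.48 z [ 1.e-04 -0.e+00 -1.e+00]
turn -0.02
```

View pics/w1.png

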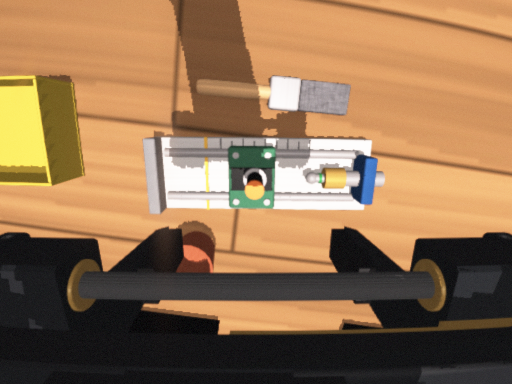

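```bash
python3 - <<'E'
from h import *
e1,d1=ray('wrist',(255.5,190)); e2,d2=ray('top',(289.7,184.5))
A=np.c_[d1,-d2]; t=np.linalg.lstsq(A,e2-e1,rcond=None)[0]; print('post top',(e1+t[0]*d1).round(4),(e2+t[1]*d2).round(4))
u=np.array([-.1305,.9914,0]); v=np.array([.9914,.1305,0])
P=lambda uv,z:atz('wrist',uv,z)
line=(P((208,140),.02)+P((207,207),.02))/2
corn=[P(c,.02) for c in [(163,138),(371,140),(365,209)]]
for n,p in dict(line=line,c1=corn[0],c2=corn[1],c3=corn[2],tip=P((312,178),.038),post=P((255.5,190),.105),stoprear=P((229,148),.05),stopfr=P((275,148),.05),stopr2=P((229,206),.05)).items(): print(n,p.round(4),'along u',round((p-line)@u-.075,4),'v',round(p@v,4))
E
```

```text
post top [ 0.5253 -0.0908  0.1297] [ 0.5246 -0.0901  0.1296]
line [ 0.5394 -0.1563  0.02  ] along u -0.075 v 0.5143
c1 [ 0.4972 -0.2202  0.02  ] along u -0.1329 v 0.4642
c2 [0.4627 0.0587 0.02  ] along u 0.1481 v 0.4664
c3 [0.5598 0.0737 0.02  ] along u 0.1504 v 0.5646
tip [ 0.522  -0.0158  0.038 ] along u 0.0665 v 0.5154
post [ 0.5315 -0.09    0.105 ] along u -0.0083 v 0.5151
stoprear [ 0.4962 -0.1279  0.05  ] along u -0.0412 v 0.4752
stopfr [ 0.4887 -0.0713  0.05  ] along u 0.0159 v 0.4752
stopr2 [ 0.5711 -0.1199  0.05  ] along u -0.0431 v 0.5505
```

>>> {"name": "play_rows", "arguments": {"translation": [[-0.001,0,0.03],[0,0,0.03],[0,0,0.03],[0,0,0.03],[0,0,0.03],[0,0,0.0225],[0,0,0],[0,0,0],[0,0,0],[0,0,0],[0,0,0],[0,0,0]], "delta_rot": [[0,0,0],[0,0,0],[0,0,0],[0,0,0],[0,0,0],[0,0,0],[0,0,0],[0,0,0],[0,0,0],[0,0,0],[0,0,0],[0,0,0]], "grip": [1,1,1,1,1,1,1,-1,-1,-1,-1,-1], "squeeze": 30}}

```text
clock: 5.62
tool_pos: [0.5313, -0.0898, 0.1304]
eef_rot: [-0.065, 0.998, 0.0, 0.0]
contact_force: [-0.4, 0.5, -0.4]
opening: 0.454
finger_force: 0.0
```

```bash
python3 - <<'E'
from h import *
s=st(); print('u',(s['tool_pos']-np.array([.5394,-.1563,0]))@np.array([-.1305,.9914,0])-.075)
cv2.imwrite('pics/w2.png',r.snapshot('wrist'))
E
```

```text
t 5.625 pos [ 0.5313 -0.0898  0.1304] q [-6.540e-02  9.979e-01  0.000e+00  1.000e-04] F [-0.35  0.55 -0.41] op 0.454 ff 0.0
u -0.007988654369215878
```

View pics/w2.png

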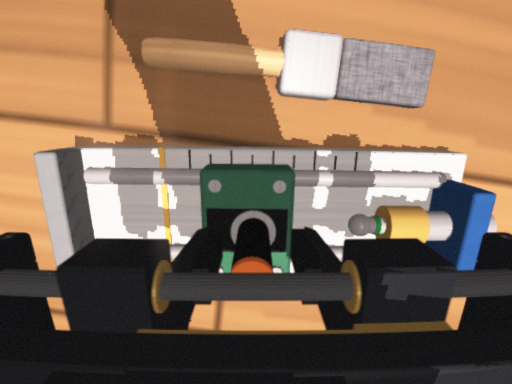

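>>> {"name": "play_rows", "arguments": {"translation": [[0,0,0],[0,0,0],[0,0,0],[0,0,0],[0,0,0]], "delta_rot": [[0,0,0],[0,0,0],[0,0,0],[0,0,0],[0,0,0]], "grip": [-1,-1,-1,-1,-1]}}

```text
clock: 6.3
tool_pos: [0.5312, -0.09, 0.1302]
eef_rot: [-0.065, 0.998, -0.0, 0.0]
contact_force: [0.3, -0.9, -1.0]
opening: 0.215
finger_force: 30.0
```

>>> {"name": "play_rows", "arguments": {"translation": [[0,-0.004,0],[0,-0.004,0],[0,-0.004,0],[0,-0.004,0],[0,-0.004,0],[0,-0.004,0],[0,-0.004,0],[0,-0.004,0],[0,-0.004,0],[0,-0.004,0],[0,-0.004,0],[0,-0.001,0],[0,0,0],[0,0,0]], "delta_rot": [[0,0,0],[0,0,0],[0,0,0],[0,0,0],[0,0,0],[0,0,0],[0,0,0],[0,0,0],[0,0,0],[0,0,0],[0,0,0],[0,0,0],[0,0,0],[0,0,0]], "grip": [-1,-1,-1,-1,-1,-1,-1,-1,-1,-1,-1,-1,-1,-1]}}

```text
clock: 8.05
tool_pos: [0.5362, -0.1304, 0.1302]
eef_rot: [-0.067, 0.998, 0.003, -0.001]
contact_force: [-3.8, 8.8, 2.4]
opening: 0.215
finger_force: 30.0
```

```bash
cat >>h.py <<'E'
U=np.array([-.1305,.9914,0])
def uu():
    s=st(); print('post u',round((s['tool_pos']-np.array([.5394,-.1563,0]))@U-.075,4),'Fu',round(float(np.dot(s['contact_force'],U)),2))
E
python3 - <<'E'
from h import *
uu()
cv2.imwrite('pics/w3.png',r.snapshot('wrist'))
E
```

```text
t 8.05 pos [ 0.5362 -0.1304  0.1302] q [-6.700e-02  9.978e-01  2.800e-03 -7.000e-04] F [-3.8   8.77  2.37] op 0.215 ff 30.001508938148618
post u -0.0489 Fu 9.19
```

View pics/w3.png

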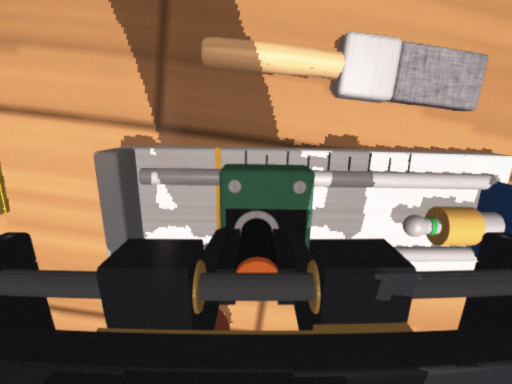

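```bash
python3 - <<'E'
from h import *
for n,uv,z in [('line',(218,153),.02),('line2',(218,215),.02),('rear_t',(220.5,172),.05),('front_t',(313,172),.05),('post',(257,267),.105),('tip',(403,226),.038)]:
    p=atz('wrist',uv,z); print(n,((p-np.array([.5394,-.1563,0]))@U-.075).round(4),p.round(4))
E
```

```text
line -0.0756 [ 0.492  -0.1632  0.02  ]
line2 -0.0772 [ 0.5387 -0.1586  0.02  ]
rear_t -0.0704 [ 0.4997 -0.1569  0.05  ]
front_t -0.0134 [ 0.492  -0.1004  0.05  ]
post -0.0484 [ 0.5301 -0.1307  0.105 ]
tip 0.0567 [ 0.5232 -0.0256  0.038 ]
```

>>> {"name": "play_rows", "arguments": {"translation": [[0,-0.0025,0],[0,-0.0025,0],[0,0,0],[0,0,0]], "delta_rot": [[0,0,0],[0,0,0],[0,0,0],[0,0,0]], "grip": [-1,-1,-1,-1]}}

```text
clock: 8.6
tool_pos: [0.5368, -0.1354, 0.1302]
eef_rot: [-0.067, 0.998, 0.003, -0.001]
contact_force: [-3.4, 8.6, 2.9]
opening: 0.219
finger_force: 30.0
```

```bash
python3 - <<'E'
from h import *
uu()
o=r.silhouettes('wrist','stop')
im=r.snapshot('wrist'); cv2.imwrite('pics/w4.png',cv2.resize(im[140:280,150:350],None,fx=4,fy=4))
E
```

```text
t 8.6 pos [ 0.5368 -0.1354  0.1302] q [-6.690e-02  9.978e-01  2.700e-03 -8.000e-04] F [-3.43  8.63  2.86] op 0.219 ff 30.001743704779074
post u -0.054 Fu 9.0
```

View pics/w4.png

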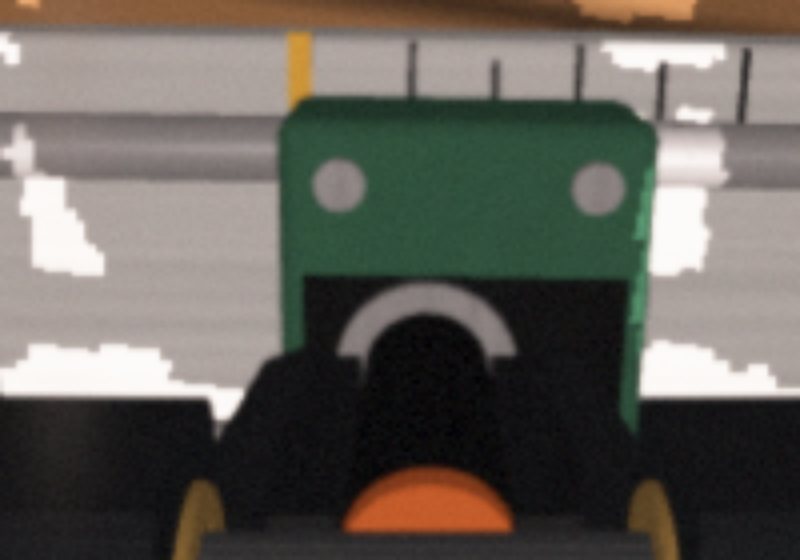

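>>> {"name": "play_rows", "arguments": {"translation": [[0,0.005,0],[0,0.005,0],[0,0.005,0],[0,0.005,0],[0,0.005,0],[0,0.005,0],[0,0.005,0],[0,0.005,0],[0,0.005,0],[0,0.005,0],[0,0.005,0],[0,0.005,0],[0,0.004,0],[0,0.002,0],[0,0.002,0],[0,0,0]], "delta_rot": [[0,0,0],[0,0,0],[0,0,0],[0,0,0],[0,0,0],[0,0,0],[0,0,0],[0,0,0],[0,0,0],[0,0,0],[0,0,0],[0,0,0],[0,0,0],[0,0,0],[0,0,0],[0,0,0]], "grip": [-1,-1,-1,-1,-1,-1,-1,-1,-1,-1,-1,-1,-1,-1,-1,-1]}}

```text
clock: 10.7
tool_pos: [0.5296, -0.076, 0.1302]
eef_rot: [-0.064, 0.998, -0.003, 0.0]
contact_force: [1.4, -8.7, -0.3]
opening: 0.22
finger_force: 30.0
```

```bash
python3 - <<'E'
from h import *
uu()
im=r.snapshot('wrist'); cv2.imwrite('pics/w5.png',cv2.resize(im[140:280,200:400],None,fx=4,fy=4))
plan([.5,0,.13],97.5)
E
```

```text
t 10.7 pos [ 0.5296 -0.076   0.1302] q [-6.35e-02  9.98e-01 -2.80e-03  3.00e-04] F [ 1.38 -8.7  -0.31] op 0.22 ff 30.00507330405526
post u 0.0059 Fu -8.8
shift [ 0.0197  0.0791 -0.0002]
tool y at 97.28 z [ 0.001  -0.0056 -1.    ]
turn -0.22
```

View pics/w5.png

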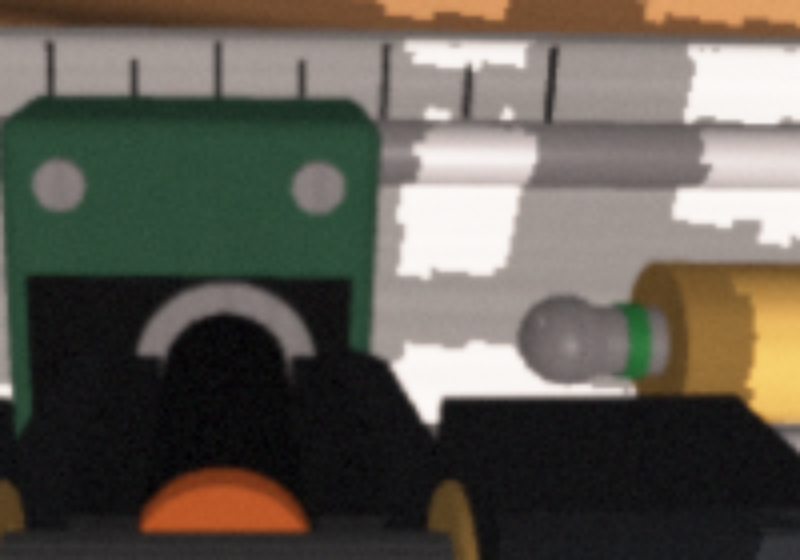

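```bash
python3 - <<'E'
from h import *
g=lambda uv,z:((atz('wrist',uv,z)-np.array([.5394,-.1563,0]))@U-.075).round(4)
print('tip',g((329.7,225),.038),'front',g((294,172),.05),'rear',g((201,172),.05))
E
```

```text
tip 0.0571 front 0.029 rear -0.0284
```

>>> {"name": "play_rows", "arguments": {"translation": [[0,0.003,0],[0,0.003,0],[0,0.003,0],[0,0.003,0],[0,0.003,0],[0,0.001,0],[0,0.001,0],[0,0.001,0]], "delta_rot": [[0,0,0],[0,0,0],[0,0,0],[0,0,0],[0,0,0],[0,0,0],[0,0,0],[0,0,0]], "grip": [-1,-1,-1,-1,-1,-1,-1,-1]}}

```text
clock: 11.75
tool_pos: [0.5275, -0.0585, 0.1302]
eef_rot: [-0.063, 0.998, -0.003, 0.0]
contact_force: [2.1, -9.5, -2.5]
opening: 0.214
finger_force: 30.0
```

```bash
python3 - <<'E'
from h import *
uu()
E
```

```text
t 11.75 pos [ 0.5275 -0.0585  0.1302] q [-6.33e-02  9.98e-01 -3.00e-03  5.00e-04] F [ 2.1  -9.48 -2.46] op 0.214 ff 30.00482185743749
post u 0.0235 Fu -9.68
```

>>> {"name": "play_rows", "arguments": {"translation": [[0,0.001,0],[0,0.001,0],[0,0.001,0],[0,0.001,0]], "delta_rot": [[0,0,0],[0,0,0],[0,0,0],[0,0,0]], "grip": [-1,-1,-1,-1]}}

```text
clock: 12.25
tool_pos: [0.527, -0.0545, 0.1302]
eef_rot: [-0.063, 0.998, -0.003, 0.001]
contact_force: [2.3, -10.2, -1.0]
opening: 0.216
finger_force: 30.0
```

>>> {"name": "play_rows", "arguments": {"translation": [[0,0.001,0],[0,0.001,0]], "delta_rot": [[0,0,0],[0,0,0]], "grip": [-1,-1]}}

```text
clock: 12.5
tool_pos: [0.5267, -0.0525, 0.1302]
eef_rot: [-0.063, 0.998, -0.003, 0.001]
contact_force: [2.3, -9.2, -2.5]
opening: 0.216
finger_force: 30.0
```

>>> {"name": "play_rows", "arguments": {"translation": [[0,0.001,0],[0,0.001,0]], "delta_rot": [[0,0,0],[0,0,0]], "grip": [-1,-1]}}

```text
clock: 12.75
tool_pos: [0.5265, -0.0505, 0.1302]
eef_rot: [-0.063, 0.998, -0.003, 0.001]
contact_force: [2.4, -9.8, -2.6]
opening: 0.219
finger_force: 30.0
```

>>> {"name": "play_rows", "arguments": {"translation": [[0,0.001,0]], "delta_rot": [[0,0,0]], "grip": [-1]}}

```text
clock: 12.88
tool_pos: [0.5264, -0.0495, 0.1302]
eef_rot: [-0.063, 0.998, -0.003, 0.001]
contact_force: [2.3, -9.5, -1.0]
opening: 0.216
finger_force: 30.0
```

>>> {"name": "play_rows", "arguments": {"translation": [[0,0.001,0]], "delta_rot": [[0,0,0]], "grip": [-1]}}

```text
clock: 13.0
tool_pos: [0.5263, -0.0488, 0.1302]
eef_rot: [-0.063, 0.998, -0.003, 0.001]
contact_force: [3.0, -11.4, -1.5]
opening: 0.22
finger_force: 30.0
```

>>> {"name": "play_rows", "arguments": {"translation": [[0,0.001,0]], "delta_rot": [[0,0,0]], "grip": [-1]}}

```text
clock: 13.12
tool_pos: [0.5262, -0.0484, 0.1302]
eef_rot: [-0.063, 0.998, -0.004, 0.001]
contact_force: [3.1, -12.0, -1.7]
opening: 0.214
finger_force: 30.0
```

>>> {"name": "play_rows", "arguments": {"translation": [[0,0.001,0]], "delta_rot": [[0,0,0]], "grip": [-1]}}

```text
clock: 13.25
tool_pos: [0.5261, -0.0477, 0.1302]
eef_rot: [-0.063, 0.998, -0.004, 0.001]
contact_force: [3.6, -12.2, -2.8]
opening: 0.216
finger_force: 30.0
```

>>> {"name": "play_rows", "arguments": {"translation": [[0,0.001,0],[0,0.001,0],[0,0.001,0]], "delta_rot": [[0,0,0],[0,0,0],[0,0,0]], "grip": [-1,-1,-1]}}

```text
clock: 13.62
tool_pos: [0.5258, -0.0453, 0.1302]
eef_rot: [-0.062, 0.998, -0.004, 0.001]
contact_force: [1.8, -14.0, -2.8]
opening: 0.22
finger_force: 30.0
```

>>> {"name": "play_rows", "arguments": {"translation": [[0,0.001,0],[0,0,0]], "delta_rot": [[0,0,0],[0,0,0]], "grip": [-1,-1]}}

```text
clock: 13.88
tool_pos: [0.5257, -0.0444, 0.1302]
eef_rot: [-0.062, 0.998, -0.004, 0.001]
contact_force: [2.7, -13.3, -2.5]
opening: 0.215
finger_force: 30.0
```

```bash
python3 - <<'E'
from h import *
uu()
im=r.snapshot('wrist'); cv2.imwrite('pics/w6.png',cv2.resize(im[170:250,240:370],None,fx=6,fy=6,interpolation=cv2.INTER_CUBIC))
for _ in range(8): r.snapshot('top'); print(np.dot(r.get_state()['contact_force'],U).round(2),end=' ')
E
```

```text
t 13.875 pos [ 0.5257 -0.0444  0.1302] q [-6.25e-02  9.98e-01 -4.20e-03  6.00e-04] F [  2.73 -13.3   -2.49] op 0.215 ff 30.006802438292652
post u 0.0377 Fu -13.54
-14.23 -13.3 -13.64 -13.3 -13.9 -14.0 -13.77 -13.38
```

View pics/w6.png

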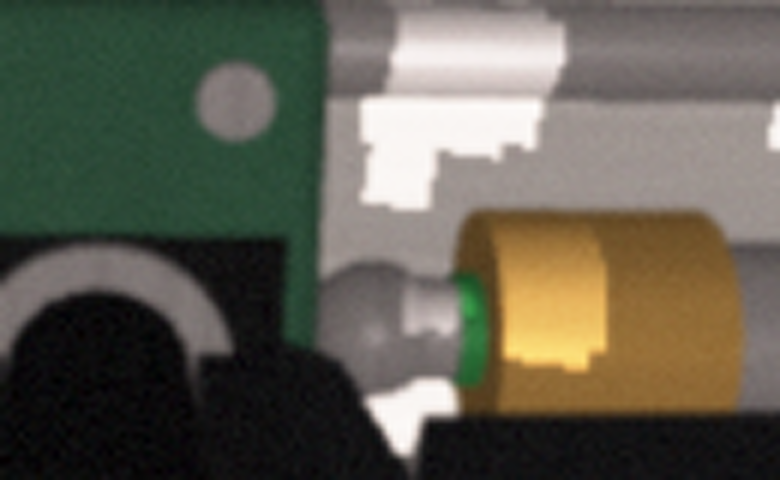

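>>> {"name": "play_rows", "arguments": {"translation": [[0,0.0006,0],[0,0,0]], "delta_rot": [[0,0,0],[0,0,0]], "grip": [-1,-1]}}

```text
clock: 14.58
tool_pos: [0.5257, -0.0441, 0.1302]
eef_rot: [-0.062, 0.998, -0.004, 0.001]
contact_force: [4.0, -14.1, -3.4]
opening: 0.213
finger_force: 30.0
```

>>> {"name": "play_rows", "arguments": {"translation": [[0,-0.001,0],[0,-0.001,0],[0,-0.001,0],[0,-0.001,0],[0,0,0]], "delta_rot": [[0,0,0],[0,0,0],[0,0,0],[0,0,0],[0,0,0]], "grip": [-1,-1,-1,-1,-1]}}

```text
clock: 15.2
tool_pos: [0.5258, -0.0445, 0.1302]
eef_rot: [-0.064, 0.998, -0.002, 0.001]
contact_force: [1.5, -6.4, -1.0]
opening: 0.215
finger_force: 30.0
```

```bash
python3 - <<'E'
from h import *
uu()
E
```

```text
t 15.2 pos [ 0.5258 -0.0445  0.1302] q [-6.39e-02  9.98e-01 -1.90e-03  6.00e-04] F [ 1.47 -6.43 -0.99] op 0.215 ff 30.00322238949593
post u 0.0376 Fu -6.56
```

>>> {"name": "play_rows", "arguments": {"translation": [[0,-0.001,0],[0,-0.001,0],[0,-0.0008,0],[0,0,0]], "delta_rot": [[0,0,0],[0,0,0],[0,0,0],[0,0,0]], "grip": [-1,-1,-1,-1]}}

```text
clock: 15.7
tool_pos: [0.5258, -0.0447, 0.1302]
eef_rot: [-0.065, 0.998, -0.0, 0.001]
contact_force: [3.1, -5.6, -2.8]
opening: 0.218
finger_force: 30.0
```

```bash
python3 - <<'E'
from h import *
uu()
E
```

```text
t 15.7 pos [ 0.5258 -0.0447  0.1302] q [-6.520e-02  9.979e-01 -2.000e-04  5.000e-04] F [ 3.14 -5.57 -2.8 ] op 0.218 ff 30.000022700101
post u 0.0374 Fu -5.93
```

```bash
python3 - <<'E'
from h import *
for _ in range(6): r.snapshot('top'); s=r.get_state(); print(np.round(s['contact_force'],1), np.round(s['tool_pos'],5),np.round(s['moment'],2),np.round(s['eef_rot'],4))
E
```

```text
[ 1.9 -4.8 -2.8] [ 0.52577 -0.04479  0.13022] [-0.99 -0.5   0.04] [-6.510e-02  9.979e-01 -2.000e-04  5.000e-04]
[ 2.3 -6.  -2.7] [ 0.52581 -0.04478  0.13023] [-1.02 -0.51  0.04] [-6.520e-02  9.979e-01 -2.000e-04  6.000e-04]
[ 2.  -5.  -2.2] [ 0.52579 -0.0448   0.1302 ] [-0.98 -0.47 -0.  ] [-6.520e-02  9.979e-01 -2.000e-04  5.000e-04]
[ 2.9 -5.3 -2.5] [ 0.52577 -0.04475  0.1302 ] [-1.   -0.55 -0.02] [-6.520e-02  9.979e-01 -2.000e-04  5.000e-04]
[ 2.9 -4.1 -2.3] [ 0.52577 -0.04477  0.13022] [-0.99 -0.49 -0.02] [-6.520e-02  9.979e-01 -2.000e-04  5.000e-04]
[ 2.  -4.6 -1.9] [ 0.52579 -0.04476  0.13021] [-0.94 -0.48  0.06] [-6.520e-02  9.979e-01 -2.000e-04  5.000e-04]
```

>>> {"name": "play_rows", "arguments": {"translation": [[0,0,0],[0,0,0],[0,0,0],[0,0,0],[0,0,0],[0,0,0],[0,0,0]], "delta_rot": [[0,0,0],[0,0,0],[0,0,0],[0,0,0],[0,0,0],[0,0,0],[0,0,0]], "grip": [-0.4,-0.3,-0.2,-0.1,0.0,0.1,0.1]}}

```text
clock: 16.88
tool_pos: [0.5252, -0.0444, 0.1302]
eef_rot: [-0.065, 0.998, 0.0, -0.0]
contact_force: [-0.1, -0.0, 0.9]
opening: 0.552
finger_force: 0.0
```

```bash
python3 - <<'E'
from h import *
uu()
im=r.snapshot('wrist'); cv2.imwrite('pics/w7.png',cv2.resize(im[150:290,190:370],None,fx=4,fy=4,interpolation=cv2.INTER_CUBIC))
E
```

```text
t 16.875 pos [ 0.5252 -0.0444  0.1302] q [-0.0654  0.9979  0.     -0.    ] F [-0.08 -0.02  0.88] op 0.552 ff 0.0
post u 0.0378 Fu -0.0
```

View pics/w7.png

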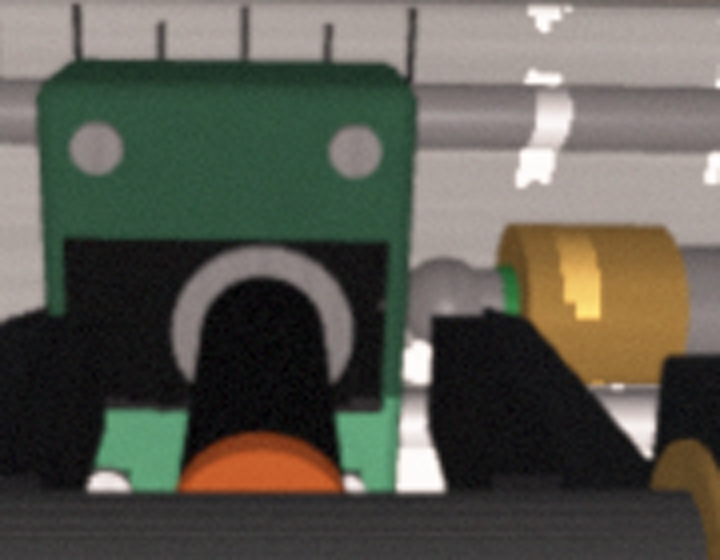

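>>> {"name": "play_rows", "arguments": {"translation": [[0,0,0],[0,0,-0.005],[0,0,-0.015],[0,0,-0.03],[0,0,-0.03],[0,0,-0.03],[0,0,-0.03],[0,0,0],[0,0,0]], "delta_rot": [[0,0,0],[0,0,0],[0,0,0],[0,0,0],[0,0,0],[0,0,0],[0,0,0],[0,0,0],[0,0,0]], "grip": [0.5,0.5,0.5,0.5,0.5,0.5,0.5,0.5,0.5]}}

```text
clock: 18.05
tool_pos: [0.5248, -0.0446, 0.2702]
eef_rot: [-0.065, 0.998, -0.0, -0.0]
contact_force: [-0.2, 0.1, -0.3]
opening: 0.751
finger_force: 0.0
```

```bash
python3 - <<'E'
from h import *
uu()
im=r.snapshot('wrist'); cv2.imwrite('pics/w8.png',cv2.resize(im[130:230,180:370],None,fx=4,fy=4,interpolation=cv2.INTER_CUBIC))
print(r.finish_job())
E
```

```text
t 18.05 pos [ 0.5248 -0.0446  0.2702] q [-6.530e-02  9.979e-01 -1.000e-04 -2.000e-04] F [-0.19  0.13 -0.31] op 0.751 ff 0.0
post u 0.0377 Fu 0.16
the job is handed in; nothing more can be done
None
```

The stop was drawn back over the yellow line, then brought forward from behind to press the plunger about 4.5–5 mm (roughly 4.7 N by my estimate). It was let go with the post about 6 mm ahead, and the job was handed in at 18 s with no verdict returned.

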